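Hang the scrap pail by its bail on the weighing column

ROBOT

A 7-joint arm with a two-finger parallel gripper is mounted at the origin on a cart in front of the work surface, level with it; the furniture and walls round the work are solid. World frame = base frame: x ahead of the robot, y to its left, z up, the work surface at z = 0. Lengths are in mm, angles in rad, forces in N, time in s.
With the tool pointing down it reaches from about 425 to 925 mm from the base axis. Payload 6.8 kg.
Tool frame: the origin (TCP) lies between the finger pads; the fingertips stand 22 mm ahead of it and the grasp point (between the pads) lies 3 mm ahead of it; z points along the fingers, y is the line along which they close (so a half turn about z gives the same grasp; the last joint's range is limited). The gripper opens to 88 mm and grips with 3 to 60 N. Pads are 20 mm wide; open, the fingers measure 115 mm over their backs; the gripper's body (75 mm by 178 mm) begins 61 mm behind the grasp point.
Start: joints at [-1.358, 0.477, 0.022, 1.555, -0.011, 1.109, -0.083], TCP at [212.842, 640.582, 244.664] pointing down, gripper open.
Joint ranges: [-2.96, 2.96], [-0.34, 2.1], [-1.41, 1.46], [0.24, 2.44], [-1.37, 4.51], [0.17, 1.92], [-2.96, 2.96]. Speed limits (rad/s): [2.39, 2.39, 3.14, 3.14, 3.14, 3.14, 3.14].

INTERFACE

Orientations are given as a unit quaternion [w, x, y, z].
In Python, from bench import robot gives the robot as it stands.
- The arm moves only by the tool play_rows, never from a script. Its argument "targets" is a list of rows, each a list of 2 entries, a list of its own where there are three numbers: the shift along the world's x, y, z as a fraction of full scale, then the turn about the world's z as a fraction of full scale. In form: [[[x, y, z], spin], ...]. A call has 1 to 10 rows; each row is the pose to reach, as a shift and turn from the pose commanded when the call began, turning the shorter way round; what a row does not reach only later rows make up. Full scale, the value 1, is 20 cm for a shift and 360 degrees for a turn. A row lasts 1/8 s, in which the tool goes at most 62.5 mm and 10.7 degrees, less where a joint would pass 70% of its speed; a pose out of reach is approached as far as the arm can. A call with a number of a shift or a turn outside -1 to 1 is refused whole. A call with a gripper value outside its range is refused whole. "gripper" is the opening, from -1 (shut) to 1 (fully open), so that 0 is half open, set as the call begins (left out, the last holds). The fingers move at their own pace and stop on an object; "squeeze" is the grip in N (left out, the last holds). Time passes only in rows, so rows that repeat a pose let the fingers close. It gives the time, the measured TCP pose, the force, the opening and the grip force at its end, in the units of the state.
- robot.read_state(): the state, without advancing time (a new reading comes with each control period).
- robot.snapshot(name): name is "scene" or "top" or "wrist"; returns (picture, depth): 480x640x3 uint8, red, green, blue; 480x640 float32, mm along the optical axis (not along the pixel's ray), 0 where there is no reading.
- robot.calibration(name): a dict with "vertical_fov" (degrees; the focal length in pixels is half the picture's height over the tangent of half this angle, whatever the lens; pixels are square), "cx", "cy" (the principal point, pixels), "world_from_camera" (4x4, takes a point from camera to world coordinates). Camera axes: x right, y down, z forward; pixel columns grow to the right and rows downward; lengths in mm; the calibration is good to about 2 mm. A picture is of the moment at which its call begins: read the wrist's pose just before it. calibration takes no time and is no camera call; for the wrist camera it gives the pose at the moment of the call.
- robot.finish_job(): hands the job in; it is judged then, once.
Trained networks look in the newest picture that a camera, given by its name, has taken for a name from the list of things; names that differ only in an ending like _2 or _b are one class to them, and where a whole thing is asked for, a point or a joint stands for the part that bears it (a point fixed in the world has none). Each returns a list of dicts, best first, with "conf" (0 to 1); they miss things now and then, are a little off and sometimes report something else, mostly with a low value. They report only what shows in the picture. A call takes as long as a camera call.
- robot.regions_of(camera, query): "region" (480x640 bool, what is visible of it) and "position" ([column, row] in pixels, amid what is visible of it).
The state is a dict: "time": time; "joints": joint angles; "joint_velocities": joint speeds; "joint_efforts": joint torques, N m; "position": TCP position; "tool_rot": TCP orientation; "contact_force": force on the tool from outside, world axes, zero at the start; "moment": the same for the moment, N m; "grip_width": opening from 0.0 (shut) to 1.0 (fully open); "finger_force": force on a finger pad.
Only numpy, scipy, OpenCV 4.12 (cv2) and the standard library are available. Lean on these libraries where they do the work, as an engineer would, in place of code of your own. Each camera call takes 0.05 s, during which the arm holds its last target. There are 200 camera calls.

TASK

The scrap pail has to be weighed: raise its folded-down wire bail upright while the pail keeps standing where it is, without tipping or dragging it, then carry it by the bail's wooden grip to the weighing column and hang the bail wire in the notches of both prongs of the hook. Let the pail down gently until the sprung hook carries its whole weight and only then let go, without dropping the load on the hook, pressing on the balance or overloading it, and leave the pail hanging upright and still; disturb nothing else.

Things in the scene. Friction and masses are not known exactly. Their poses are not given: they have to be found in the camera images.
- pail: steel pail with scrap-metal cuttings in it, 92 mm across the rim, 72 mm across the foot, 72 mm tall. Origin: centre of its underside, z up; y runs from ear to ear, the bail lies folded to the -x side. Loose on the riser; with bail 0.27 to 0.80 kg, differently each time. It slides or tips when the raised bail is forced a few newtons along its length (1 mm off its circle is enough)
- pivot (a point): middle of the bail's hinge axis, 62 mm straight above the pail's origin
- bail (a joint): angle of the bail (bent wire, 4 mm thick, 105 mm wide) about its pivots: 0 folded down level (the grip then 37 mm outside the rim), 1.57 upright, 3.1 folded to the other side. Starts at 0 to 0.3. The pivots are slightly stiff (0.025 N m), so it stays where it is left
- grip_mid (a point): middle of the bail's top wire, 90 mm from the hinge axis and straight for 72 mm; y along that wire. Round its middle sits a light-wood grip, 14 mm thick, 36 mm long, which turns freely on the wire, so that fingers can pinch it from above and keep pointing down while the bail swings up. 18 mm of bare straight wire on each side of it
- balance: spring weighing column fixed to the bench: grey foot, aluminium column 44 mm wide, 300 mm tall, white scale plate with red pointer on its left, sprung hook in front. Origin: on the bench below the unloaded hook seat, z up; x points from the hook's open end (nearest the robot) to the column, whose front is 95 mm behind the seat. It stands between the arm's start and the pail: cross above it
- hook_seat (a point): where the middle of the bail's top wire lies when home in both notches of the hook, 275 mm above the bench unloaded; moves with it; axes as balance. Two steel prongs 7 mm thick along x, 54 mm apart (47 mm clear for grip and fingers); V notches 8 mm deep at the seat; upturned tips 19 mm before it, 20 mm higher; rear block 76 mm behind it. Enter from the open end, above the tips
- weigh_hook (a joint): how far the hook is pulled down against its spring (m): 0 unloaded, 0.060 at the stop; 150 N/m, so 6.7 mm for each newton, lightly damped. The balance is rated to 57 mm (8.5 N); the pails pull it down 17 to 52 mm
- riser: plywood bench riser under the pail, fixed, top 100 mm above the bench, 185 x 370 mm. Solid things round it: a red lamp bar from (0.32, 0.03, 0.39) to (0.42, -0.27, 0.51); between riser and balance a pink bowl (46 mm tall) and a teal box (to 215 mm, x over 0.56) with tall bottles behind; left of the balance a carton (60 mm) and a shallow box (105 mm)
- dark_stone: dark grey slip stone, 40x62x26 mm, lying on the riser; a bystander
- sweeping_brush: purple bench brush, 30x86x22 mm, on the riser; a bystander
- flat_tin: flat yellow-green tin, 58x82x18 mm, on the riser; a bystander
- pale_stone: pale pumice stone, 30x40x20 mm, on the bench in front of the pink bowl; a bystander
- steel_tweezers: steel tweezers, 124 mm long, on the 60 mm high carton left of the balance; a bystander
- wax_bar: small brown-grey wax bar, 22x60x9 mm, on the same carton; a bystander

How it is judged:
By the outcome, as a careful person would: the job done as asked, in the order asked, and still so for the second after the job is handed in, with the robot touching nothing.
It also fails if it takes over 72 s, if anything falls off the work surface, if the arm or the gripper's body presses on something with over 40 N, if the wrist force passes 120 N, or if a joint passes its speed limit or range.

## Working session

There is one attempt and no reset: what is moved stays moved. The work goes in short steps, Python scripts to look and compute and a tool call to move; the robot and the scene stay as the last step left them, time stands still between calls to the robot, and variables do not carry over. Pictures are saved under pics/ and viewed, at most 10 in all, crops included, and the job is handed in when it is done.

Besides the shell and the picture viewer there is one more tool, called after "Call:" in YAML: its name, and indented under it one key for each argument. play_rows: Moves the arm, as the interface text tells. Shift numbers are shares of 20 cm and turn numbers shares of 360 degrees, none past 1 either way. Its arguments: {"type":"object","properties":{"targets":{"type":"array"},"gripper":{"type":"number"},"squeeze":{"type":"number"}},"required":["targets"]}

```bash
mkdir -p pics; cat > h.py <<'E'
import numpy as np, cv2
from bench import robot
def cal(n):
    c=robot.calibration(n); f=240/np.tan(np.radians(c["vertical_fov"])/2)
    return f,c["cx"],c["cy"],np.array(c["world_from_camera"])
def snap(n,fn=None):
    c=cal(n); im,d=robot.snapshot(n)
    if fn: cv2.imwrite("pics/"+fn,im[:,:,::-1])
    return im,d,c
def pts(d,c,m=None):
    f,cx,cy,T=c; m=(d>0) if m is None else m&(d>0)
    v,u=np.nonzero(m); z=d[v,u]
    P=np.c_[(u-cx)/f*z,(v-cy)/f*z,z,np.ones(len(z))]@T.T
    return P[:,:3],u,v
def ray(c,u,v):
    f,cx,cy,T=c; r=T[:3,:3]@np.array([(u-cx)/f,(v-cy)/f,1]); return T[:3,3],r
def atz(c,u,v,z):
    o,r=ray(c,u,v); return o+r*(z-o[2])/r[2]
def proj(c,p):
    f,cx,cy,T=c; q=np.linalg.inv(T)@np.r_[p,1]; return q[0]/q[2]*f+cx,q[1]/q[2]*f+cy
E
python3 - <<'E'
from h import *
np.set_printoptions(precision=1,suppress=True)
print(robot.read_state())
for n in("scene","top"):
    im,d,c=snap(n,n+"0.png"); print(n,c[0],c[3])
    for q in("pail","bail","grip_mid","balance","weigh_hook"):
        for r in robot.regions_of(n,q)[:2]:
            P,u,v=pts(d,c,r["region"])
            print(q,round(r["conf"],2),np.array(r["position"]),r["region"].sum(),np.median(P,0) if len(P) else 0,P.min(0) if len(P) else 0,P.max(0) if len(P) else 0)
E
```

```text
{'time': 0.0, 'joints': array([-1.4,  0.5,  0. ,  1.6, -0. ,  1.1, -0.1]), 'joint_velocities': array([-0., -0., -0.,  0., -0.,  0., -0.]), 'joint_efforts': array([  0. , -58.3,   1.5, -27.3,  -0.1,   0. ,   0. ]), 'position': array([212.7, 640. , 243.7]), 'tool_rot': array([-0. ,  0.2,  1. , -0. ]), 'contact_force': array([ 0.2, -0.3, -0.1]), 'moment': array([ 0., -0., -0.]), 'finger_force': 0.0, 'grip_width': 0.9999403175347931}
scene 613.3992688757693 [[   0.8   -0.3    0.5 -112.1]
 [  -0.6   -0.5    0.7 -926.8]
 [   0.    -0.8   -0.6  898.8]
 [   0.     0.     0.     1. ]]
pail 0.64 [386.8 274.5] 2013 [ 589.7 -174.9  147.8] [ 508.2 -222.8   81.8] [686.8 -26.3 193.9]
bail 0.79 [349.6 261. ] 290 [ 536.4 -121.6  178.7] [ 499.7 -218.6   64.1] [685.9  15.5 193.9]
grip_mid 0.51 [348.7 259.9] 100 [ 528.8 -129.4  187.1] [ 510.6 -214.2  159.1] [563.1 -97.8 193.9]
balance 0.96 [296.  198.4] 3064 [634.7 232.  116. ] [517.  200.1 -24.9] [1024.4  897.1  308. ]
balance 0.53 [431.5 344.5] 589 [ 549.9 -352.9  120.4] [ 512.5 -371.4   95.4] [ 605.5 -329.4  125.4]
weigh_hook 0.69 [202.  230.2] 130 [
[... 161 characters left out ...]
9996089905462 [[  -0.1   -1.     0.2  294.2]
 [  -1.     0.1   -0.    -4.3]
 [   0.    -0.2   -1.  1166.9]
 [   0.     0.     0.     1. ]]
pail 0.71 [378.9 196.6] 2039 [ 597.  -173.3  134.5] [ 501.2 -235.9   96.9] [649.7 -88.8 195.5]
pail 0.67 [149.8 190.1] 985 [615.6 252.9 280.5] [516.4 216.   -1. ] [684.2 350.6 297. ]
bail 0.92 [353.6 222.3] 321 [ 530.6 -118.2  185.6] [ 501.2 -198.8   96.3] [626.  -85.4 195.5]
grip_mid 0.88 [358.4 224.8] 190 [ 528.2 -119.9  188.4] [ 511.  -214.6   97.7] [597.3 -90.2 195.5]
balance 0.93 [170.2 206.5] 4669 [623.9 246.8 112.2] [516.4 204.8  -7.1] [803.  376.2 312.2]
weigh_hook 0.77 [152.9 190.3] 1003 [616.3 253.  280.3] [518.4 216.   -2.1] [684.4 353.3 297. ]
```

View pics/scene0.png

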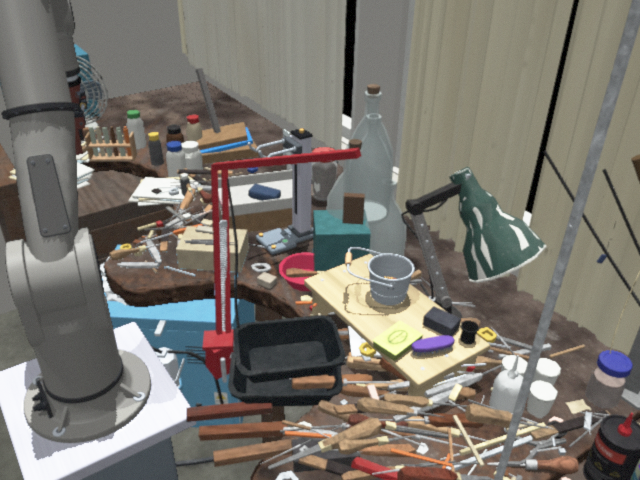

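View pics/top0.png

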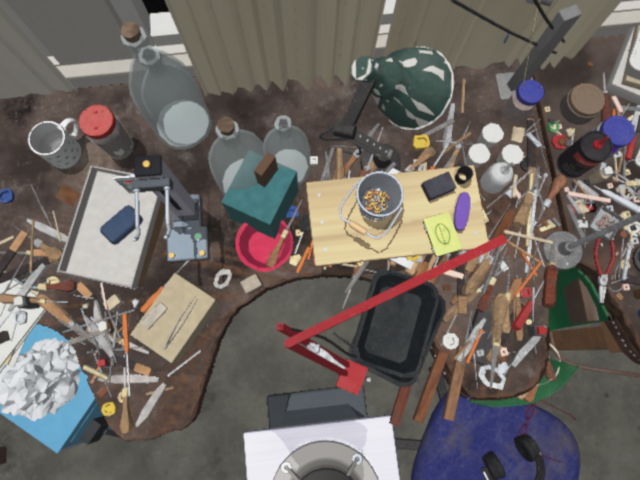

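The views show the pail on the riser, bail folded toward the robot/left (grip near pixel (349,260) in scene and (356,226) in top). The balance has its hook prongs toward the robot (prongs in top around (140-165,190-235)). Next I fit the geometry.

```bash
cat >> h.py <<'E'
def circ(P):
    A=np.c_[2*P[:,:2],np.ones(len(P))]; s=np.linalg.lstsq(A,(P[:,:2]**2).sum(1),rcond=None)[0]
    return s[:2],np.sqrt(s[2]+s[:2]@s[:2])
E
python3 - <<'E'
from h import *
np.set_printoptions(precision=1,suppress=True,linewidth=160)
A=[]
for n in("scene","top"):
    im,d,c=snap(n); P,u,v=pts(d,c); col=im[v,u].astype(int); A.append((P,col))
    m=(abs(P[:,0]-600)<70)&(abs(P[:,1]+165)<70)&(P[:,2]>166)&(P[:,2]<180)
    Q=P[m]; cc,r=circ(Q)
    for _ in range(6):
        k=abs(np.hypot(*(Q[:,:2]-cc).T)-46)<6; cc,r=circ(Q[k])
    print(n,"rim",cc,r,k.sum(),Q[k].mean(0))
    m=(P[:,2]>170)&(P[:,0]>490)&(P[:,0]<560)&(P[:,1]>-180)&(P[:,1]<-70)
    w=m&(col[:,0]-col[:,2]>50)
    print("grip wood",w.sum(),P[w].mean(0),P[w].min(0),P[w].max(0),"wire",P[m].min(0),P[m].max(0))
    for r in robot.regions_of(n,"grip_mid")[:1]+robot.regions_of(n,"bail")[:1]:
        G,_,_=pts(d,c,r["region"]); G=G[(G[:,2]>170)]; print("reg",len(G),G.mean(0),np.linalg.svd(G-G.mean(0))[2][0])
    m=(P[:,2]>262)&(P[:,2]<300)&(P[:,0]>480)&(P[:,0]<720)&(P[:,1]>150)&(P[:,1]<350)
    Q=P[m]; print("hook pts",m.sum()); np.save(n+"_hook.npy",np.c_[Q,u[m],v[m]])
P=np.vstack([a[0] for a in A])
print("height map rows x 400..700, cols y -300..350 step50")
for x in range(350,750,50):
    print(x,[int(P[(P[:,0]>=x)&(P[:,0]<x+50)&(P[:,1]>=y)&(P[:,1]<y+50),2].max(initial=-99)) for y in range(-300,350,50)])
Q=np.load("top_hook.npy")
im=np.zeros((400,480),np.uint8)
for q in Q: cv2.circle(im,(int((q[1]-150)*2),int((q[0]-500)*2)) ,1,int(np.clip((q[2]-255)*5,60,255)),-1)
Q=np.load("scene_hook.npy"); im2=np.zeros_like(im)
for q in Q: cv2.circle(im2,(int((q[1]-150)*2),int((q[0]-500)*2)) ,1,int(np.clip((q[2]-255)*5,60,255)),-1)
cv2.imwrite("pics/hk.png",cv2.resize(np.hstack([im,im2]),(800,333)))
E
```

```text
scene rim [ 593.3 -174.6] 44.88117360707829 327 [ 595.9 -172.1  170.5]
grip wood 67 [ 524.  -122.5  188.7] [ 510.4 -137.4  182.3] [ 538.7 -102.9  193.2] wire [ 500.2 -179.7  170.3] [558.9 -87.5 193.2]
reg 53 [ 528.3 -122.8  187.7] [-0.9 -0.3  0.2]
reg 63 [ 522.5 -126.2  188.3] [-0.3 -0.9 -0.1]
hook pts 738
top rim [ 593.2 -172.6] 44.75563940959023 395 [ 598.7 -176.2  172.4]
grip wood 132 [ 524.6 -119.2  189.7] [ 503.2 -170.6  179.1] [ 540.  -102.   194.5] wire [ 500.9 -179.9  170. ] [559.6 -85.6 194.5]
reg 271 [ 534.1 -126.3  185.4] [-0.6 -0.8 -0. ]
reg 244 [ 537.1 -122.6  185.7] [-0.8 -0.6  0.1]
hook pts 1331
height map rows x 400..700, cols y -300..350 step50
350 [104, 504, 491, 469, 449, -99, -99, -99, -99, 5, 64, 73, 75]
400 [517, 510, 103, 104, 25, -99, -99, 0, 28, 63, 69, 72, 75]
450 [124, 105, 104, 106, 105, 105, 42, 60, 43, 11, 64, 66, 101]
500 [124, 174, 190, 194, 188, 105, 54, 60, 44, 9, 296, 295, 103]
550 [130, 177, 177, 180, 186, 107, 145, 144, 146, 6, 282, 284, 102]
600 [130, 176, 178, 176, 106, 140, 208, 217, 182, 19, 310, 311, 292]
650 [104, 104, 203, 269, 262, 186, 219, 319, 320, 200, 311, 310, 87]
700 [222, 219, 301, 296, 260, 255, 254, 320, 321, 203, 8, 5, 101]
```

View pics/hk.png

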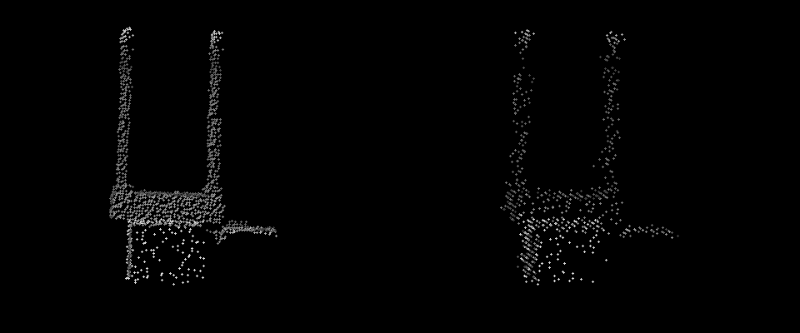

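Call:
play_rows:
  targets:
    - [[0.1,-0.1,0.3],0]
    - [[0.3,-0.3,0.5],-0.02]
    - [[0.5,-0.5,0.7],-0.04]
    - [[0.65,-0.7,0.78],-0.06]
    - [[0.78,-0.9,0.78],-0.072]
    - [[0.85,-1,0.78],-0.072]
  gripper: 0.0
  squeeze: 10

```text
time: 1.65
position: [385.4, 437.4, 401.8]
tool_rot: [0.001, 0.38, 0.925, 0.001]
contact_force: [0.4, -0.6, 0.6]
grip_width: 0.499
finger_force: 0.0
```

Call:
play_rows:
  targets:
    - [[0.1,-0.25,0],-0.02]
    - [[0.2,-0.5,0],-0.04]
    - [[0.3,-0.75,0],-0.06]
    - [[0.4,-1,0],-0.072]

```text
time: 2.15
position: [463.2, 238.8, 400.9]
tool_rot: [-0.0, 0.576, 0.817, 0.0]
contact_force: [1.1, 0.6, -0.2]
grip_width: 0.502
finger_force: 0.0
```

```bash
python3 - <<'E'
from h import *
from scipy.spatial.transform import Rotation as R
np.set_printoptions(precision=2,suppress=True,linewidth=160)
s=robot.read_state(); q=s["tool_rot"]; M=R.from_quat(np.r_[q[1:],q[0]]).as_matrix(); print(s["time"],s["position"],s["joints"],"tooly yaw",np.degrees(np.arctan2(M[1,1],M[0,1])),s["contact_force"])
for n in("top","scene"):
    Q=np.load(n+"_hook.npy")[:,:3]
    b=Q[(Q[:,0]<607)]
    for lo,hi in((205,250),(250,300)):
        k=b[(b[:,1]>lo)&(b[:,1]<hi)&(b[:,0]>530)]
        p=np.polyfit(k[:,0],k[:,1],1); print(n,"prong yaw",np.degrees(np.arctan(p[0])),"y at 538",np.polyval(p,538),"z",np.median(k[:,2]),len(k))
        t=b[(b[:,1]>lo)&(b[:,1]<hi)&(b[:,2]>286)]; print(" tip",t.mean(0),t.min(0),t.max(0))
    bl=Q[(Q[:,0]>608)&(Q[:,0]<640)&(Q[:,2]<291)]; print(" block",np.percentile(bl[:,0],[1,5,50]))
    cl=Q[(Q[:,0]>625)]; print(" col front",np.percentile(cl[cl[:,2]>294][:,0],[1,5,10]) )
E
```

```text
2.15 [463.24 238.84 400.93] [-0.94  0.1   0.38  1.72 -0.04  1.33 -0.21] tooly yaw 19.609436114904238 [ 1.09  0.6  -0.2 ]
top prong yaw -1.9385725638450335 y at 538 225.298262037319 z 278.64418316523086 166
 tip [520.51 225.54 292.46] [516.91 223.04 287.73] [524.75 229.72 296.72]
top prong yaw -0.7576028303497768 y at 538 278.6075375191823 z 278.44518105718214 184
 tip [521.72 279.21 292.25] [518.67 276.82 287.43] [525.35 283.07 295.69]
 block [609.59 613.25 624.61]
 col front [632.24 632.63 633.13]
scene prong yaw -1.8046889728179925 y at 538 223.484075835608 z 275.83489379602827 74
 tip [520.68 225.33 289.57] [518.19 219.15 286.49] [525.46 230.   293.71]
scene prong yaw -1.7168377416993466 y at 538 277.12282177628686 z 275.3934854206253 89
 tip [521.93 278.38 289.29] [519.39 274.45 286.08] [524.98 283.36 293.77]
 block [609.75 613.   623.41]
 col front [631.5  631.86 632.72]
```

```bash
cat > hook.py <<'E'
from h import *
np.set_printoptions(precision=1,suppress=True,linewidth=160)
im,d,c=snap("wrist"); P,u,v=pts(d,c); print(c[3][:3,2:])
Q=P[(P[:,2]>225)&(P[:,2]<305)&(P[:,0]>500)&(P[:,0]<660)&(P[:,1]>190)&(P[:,1]<310)]; print(len(Q))
for lo,hi in((205,250),(250,300)):
    b=Q[(Q[:,0]<605)&(Q[:,1]>lo)&(Q[:,1]<hi)&(Q[:,0]>525)]
    if len(b)<20: continue
    h=np.median(b[:,2]); k=b[b[:,2]>h-4]; p=np.polyfit(k[:,0],k[:,1],1)
    print("yaw",np.degrees(np.arctan(p[0])),"y538",np.polyval(p,538),"z",h,len(k))
    for x in range(514,560,3):
        s=Q[(abs(Q[:,0]-x)<1.5)&(Q[:,1]>lo)&(Q[:,1]<hi)]; print("(%d %.0f)"%(x,np.percentile(s[:,2],70) if len(s) else 0),end=" ")
    print()
bl=Q[(Q[:,0]>605)&(Q[:,0]<628)&(Q[:,2]>268)]; print("block",np.percentile(bl[:,0],[1,5]) if len(bl) else 0)
E
python3 hook.py
```

```text
[[  0.1 441.2]
 [ -0.2 302.7]
 [ -1.  541.4]]
10825
yaw -0.7952480286309878 y538 226.13356082097303 z 278.51297508544167 589
(514 0) (517 0) (520 0) (523 286) (526 285) (529 282) (532 279) (535 277) (538 274) (541 273) (544 276) (547 278) (550 280) (553 280) (556 280) (559 280) 
yaw -1.7224023170848188 y538 279.6087412933708 z 279.18970166536803 1125
(514 0) (517 0) (520 294) (523 294) (526 293) (529 285) (532 281) (535 278) (538 275) (541 273) (544 274) (547 277) (550 279) (553 280) (556 280) (559 280) 
block [606.5 611.5]
```

Call:
play_rows:
  targets:
    - [[0.05,-0.25,0],-0.025]
    - [[0.1,-0.5,0],-0.05]
    - [[0.15,-0.75,0],-0.075]
    - [[0.2,-1,0],-0.085]

```text
time: 2.7
position: [502.9, 39.2, 400.9]
tool_rot: [-0.0, 0.771, 0.636, 0.0]
contact_force: [0.6, -0.5, 0.9]
grip_width: 0.5
finger_force: 0.0
```

Call:
play_rows:
  targets:
    - [[0.0,-0.25,0],-0.025]
    - [[0.0,-0.5,0],-0.05]
    - [[0.0,-0.7,-0.1],-0.073]
    - [[0.0,-0.8,-0.2],-0.073]
    - [[0.0,-0.8,-0.25],-0.073]
    - [[0.0,-0.8,-0.25],-0.073]

```text
time: 3.45
position: [502.8, -118.1, 350.3]
tool_rot: [-0.0, 0.895, 0.446, -0.0]
contact_force: [0.4, 0.6, 0.4]
grip_width: 0.501
finger_force: 0.0
```

```bash
python3 - <<'E'
from h import *
np.set_printoptions(precision=1,suppress=True,linewidth=160)
im,d,c=snap("wrist","w1.png"); P,u,v=pts(d,c); col=im[v,u].astype(int); print(c[3][:3,2:])
m=(abs(P[:,0]-600)<70)&(abs(P[:,1]+165)<70)&(P[:,2]>166)&(P[:,2]<180)
Q=P[m]
if len(Q)>30:
    cc,r=circ(Q)
    for _ in range(6):
        k=abs(np.hypot(*(Q[:,:2]-cc).T)-46)<6; cc,r=circ(Q[k])
    print("rim",cc,r,k.sum(),Q[k].mean(0))
m=(P[:,2]>174)&(P[:,2]<215)&(P[:,0]>480)&(P[:,0]<600)&(P[:,1]>-200)&(P[:,1]<-50)
w=m&(col[:,0]-col[:,2]>50)
G=P[w]; print("wood",w.sum(),G.mean(0),G.min(0),G.max(0),np.linalg.svd(G-G.mean(0),full_matrices=False)[2][0] if len(G) else 0)
for q in("grip_mid","bail"):
    for r in robot.regions_of("wrist",q)[:1]:
        G,_,_=pts(d,c,r["region"]); G=G[(G[:,2]>174)]; print(q,r["conf"],r["position"],len(G),G.mean(0),np.linalg.svd(G-G.mean(0),full_matrices=False)[2][0])
E
```

```text
[[ -0.2 544.3]
 [ -0.2 -63.8]
 [ -1.  490.6]]
rim [ 594.3 -172.5] 44.51036671849157 3118 [ 599.5 -177.6  172.3]
wood 820 [ 527.2 -118.6  190.9] [ 512.2 -135.6  186.1] [ 541.8 -102.3  193.9] [-0.6 -0.8  0. ]
grip_mid 0.67 [355.8, 211.4] 1864 [ 534.9 -122.   186.5] [-0.7 -0.8  0. ]
bail 0.73 [351.6, 206.0] 1854 [ 534.8 -122.5  186.5] [-0.6 -0.8  0. ]
```

View pics/w1.png

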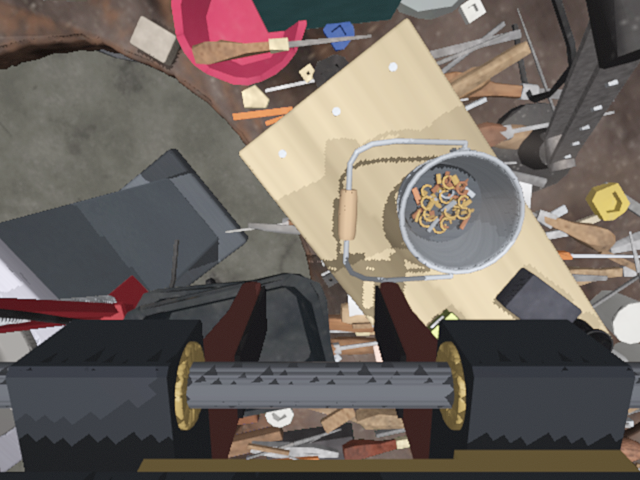

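Call:
play_rows:
  targets:
    - [[0.12,-0.005,-0.2],-0.005]
    - [[0.12,-0.005,-0.45],-0.005]
    - [[0.12,-0.005,-0.5],-0.005]
    - [[0.12,-0.005,-0.5],-0.005]
  gripper: -0.45

```text
time: 4.1
position: [527.2, -120.2, 251.5]
tool_rot: [0.0, 0.902, 0.431, 0.0]
contact_force: [0.3, -0.7, 0.0]
grip_width: 0.275
finger_force: 0.0
```

```bash
cat > wood.py <<'E'
from h import *
from scipy.spatial.transform import Rotation as R
np.set_printoptions(precision=2,suppress=True,linewidth=160)
s=robot.read_state(); q=s["tool_rot"]; M=R.from_quat(np.r_[q[1:],q[0]]).as_matrix()
im,d,c=snap("wrist","w2.png"); P,u,v=pts(d,c); col=im[v,u].astype(int)
m=(abs(P[:,0]-600)<70)&(abs(P[:,1]+165)<70)&(P[:,2]>166)&(P[:,2]<180); Q=P[m]
cc=np.array([594.,-172.5])
for _ in range(6):
    k=abs(np.hypot(*(Q[:,:2]-cc).T)-45)<6; cc,r=circ(Q[k])
print("rim",cc,r,k.sum())
m=(P[:,2]>174)&(P[:,2]<215)&(P[:,0]>480)&(P[:,0]<570)&(P[:,1]>-170)&(P[:,1]<-70)
w=m&(col[:,0]-col[:,2]>50)
G=P[w]; print("wood",w.sum(),G.mean(0),"zmax",np.percentile(G[:,2],[50,95]),"col,row",u[w].mean(),v[w].mean())
L=(G-s["position"])@M; print("in tool: mean",L.mean(0),"mid",(np.percentile(L,1,axis=0)+np.percentile(L,99,axis=0))/2)
p=np.polyfit(L[:,0],L[:,1],1); print("axis tilt deg in tool xy",np.degrees(np.arctan(p[0])),"range",np.ptp(L,axis=0))
print(s["time"],s["position"],"yaw",np.degrees(np.arctan2(M[1,1],M[0,1])),s["contact_force"],c[1])
print("M",M[:,:2].T)
E
python3 wood.py
```

```text
rim [ 594.65 -172.19] 44.39734955179753 4813
wood 1062 [ 531.39 -113.98  190.83] zmax [191.07 192.63] col,row 317.8408662900188 263.67514124293785
in tool: mean [ 7.49 -0.68 60.67] mid [ 3.81 -0.61 61.35]
axis tilt deg in tool xy -1.0279041406383302 range [30.82 12.66  9.24]
4.1 [ 527.19 -120.23  251.5 ] yaw -38.87523389731108 [ 0.29 -0.71  0.02] 319.9184209932573
M [[ 0.63  0.78  0.  ]
 [ 0.78 -0.63  0.  ]]
```

View pics/w2.png

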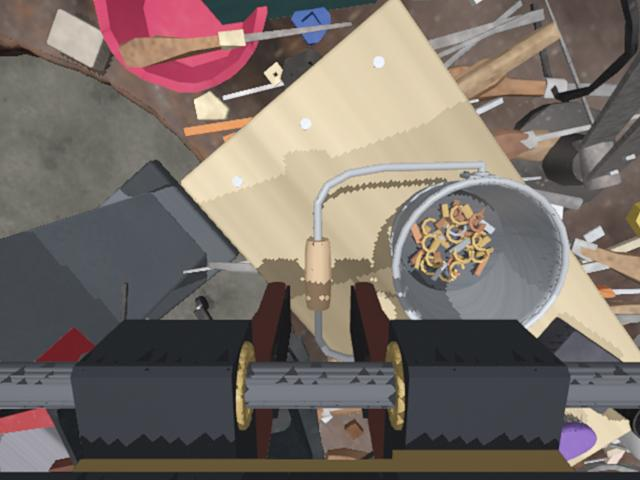

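Call:
play_rows:
  targets:
    - [[0.002,0.008,-0.1],0]
    - [[0.002,0.008,-0.2],0]
    - [[0.002,0.008,-0.27],0]
    - [[0.002,0.008,-0.303],0]
    - [[0.002,0.008,-0.303],0]

```text
time: 4.78
position: [527.4, -118.9, 190.4]
tool_rot: [0.0, 0.902, 0.431, 0.0]
contact_force: [0.2, 0.2, -0.1]
grip_width: 0.274
finger_force: 0.0
```

```bash
cat > st.py <<'E'
from h import *
import sys
from scipy.spatial.transform import Rotation as R
np.set_printoptions(precision=2,suppress=True,linewidth=160)
n=int(sys.argv[1]) if len(sys.argv)>1 else 5
F=[];Mo=[];p=[];t0=robot.read_state()["time"]
for i in range(n):
    s=robot.read_state(); F.append(s["contact_force"]);Mo.append(s["moment"]);p.append(s["position"]); robot.snapshot("wrist")
F=np.array(F); th=np.radians(-38.9); X=np.array([np.cos(th),np.sin(th),0])
q=s["tool_rot"]; M=R.from_quat(np.r_[q[1:],q[0]]).as_matrix()
print("t",s["time"],"pos",np.mean(p,0),"F",F.mean(0),"sd",F.std(0),"Fpailx",F.mean(0)@X,"M",np.mean(Mo,0),"yaw",np.degrees(np.arctan2(M[1,1],M[0,1])),"grip",s["grip_width"]*88,s["finger_force"])
E
python3 st.py 4; python3 wood.py
```

```text
t 4.925 pos [ 527.61 -118.95  190.64] F [ 0.45 -0.21 -0.47] sd [0.19 0.27 0.35] Fpailx 0.4844664895566021 M [-0.07  0.13  0.  ] yaw -38.903814687130314 grip 24.569716725342566 0.0
rim [ 594.37 -171.5 ] 44.240685901823404 5935
wood 603 [ 535.33 -109.14  190.39] zmax [190.58 192.22] col,row 318.43946932006634 299.67993366500826
in tool: mean [12.46 -0.18  0.3 ] mid [ 9.96 -0.17  0.93]
axis tilt deg in tool xy 2.281185452992097 range [60.44 12.17  7.73]
4.975 [ 527.65 -118.94  190.68] yaw -38.90448407566595 [ 0.44  0.24 -0.25] 319.9184209932573
M [[ 0.63  0.78  0.  ]
 [ 0.78 -0.63  0.  ]]
```

Call:
play_rows:
  targets:
    - [[0,0,0],0]
    - [[0,0,0],0]
    - [[0,0,0],0]
    - [[0,0,0],0]
  gripper: -1
  squeeze: 3

```text
time: 5.52
position: [527.1, -118.6, 190.0]
tool_rot: [-0.0, 0.902, 0.431, -0.0]
contact_force: [-1.0, 0.0, -0.1]
grip_width: 0.158
finger_force: 3.0
```

```bash
python3 st.py 4; python3 - <<'E'
import numpy as np
# arc offsets from current TCP: X=pail x dir
th=np.radians(-38.9);X=np.array([np.cos(th),np.sin(th)])
a0=np.arctan2(25,86)
prev=None
for a in np.linspace(a0,np.pi/2,17):
    h=90*(np.cos(a0)-np.cos(a)); z=90*(np.sin(a)-np.sin(a0))
    print("%.3f"%a,np.round(np.r_[X*h,z]/200,4),round(h,1),round(z,1))
E
```

```text
t 5.675 pos [ 527.1  -118.62  189.99] F [-1.19  1.11  0.38] sd [0.19 0.64 0.45] Fpailx -1.6270494888684195 M [0.24 0.32 0.01] yaw -38.89374310590746 grip 13.606224840183916 2.9989783465862274
0.283 [ 0. -0.  0.] 0.0 0.0
0.363 [ 0.0089 -0.0072  0.0343] 2.3 6.9
0.444 [ 0.02   -0.0162  0.0676] 5.1 13.5
0.524 [ 0.0331 -0.0267  0.0997] 8.5 19.9
0.605 [ 0.0482 -0.0389  0.1303] 12.4 26.1
0.685 [ 0.0652 -0.0526  0.1592] 16.7 31.8
0.766 [ 0.0839 -0.0677  0.1863] 21.6 37.3
0.846 [ 0.1042 -0.0841  0.2114] 26.8 42.3
0.927 [ 0.126  -0.1017  0.2343] 32.4 46.9
1.007 [ 0.1492 -0.1204  0.2548] 38.4 51.0
1.088 [ 0.1737 -0.1401  0.2729] 44.6 54.6
1.168 [ 0.1991 -0.1607  0.2884] 51.2 57.7
1.249 [ 0.2255 -0.1819  0.3013] 57.9 60.3
1.329 [ 0.2525 -0.2038  0.3113] 64.9 62.3
1.410 [ 0.2802 -0.2261  0.3186] 72.0 63.7
1.490 [ 0.3081 -0.2486  0.3229] 79.2 64.6
1.571 [ 0.3363 -0.2714  0.3244] 86.4 64.9
```

Call:
play_rows:
  targets:
    - [[-0.003,0.0023,0],0]
    - [[0.0015,-0.0012,0.017],0]
    - [[0.006,-0.005,0.034],0]
    - [[0.011,-0.009,0.051],0]
    - [[0.017,-0.014,0.068],0]
    - [[0.0235,-0.019,0.084],0]
    - [[0.03,-0.0245,0.1],0]
    - [[0.0375,-0.0303,0.115],0]
    - [[0.0452,-0.0366,0.13],0]
    - [[0.0452,-0.0366,0.13],0]

```text
time: 6.98
position: [536.4, -126.2, 216.3]
tool_rot: [-0.0, 0.902, 0.431, 0.0]
contact_force: [-2.3, 1.3, 0.9]
grip_width: 0.156
finger_force: 3.0
```

```bash
python3 st.py 5
```

```text
t 7.175 pos [ 536.2  -126.03  216.08] F [-2.15  1.77  1.29] sd [0.4  0.49 0.34] Fpailx -2.7804728349386187 M [0.27 0.46 0.02] yaw -38.89478146541512 grip 13.549495842508998 2.9995935782790184
```

Call:
play_rows:
  targets:
    - [[-0.005,0.004,0.003],0]
    - [[-0.005,0.004,0.003],0]

```text
time: 7.48
position: [535.6, -125.7, 216.8]
tool_rot: [0.001, 0.902, 0.431, 0.0]
contact_force: [0.1, -0.3, -1.4]
grip_width: 0.157
finger_force: 3.0
```

```bash
python3 st.py 4; python3 - <<'E'
from h import *
np.set_printoptions(precision=2,suppress=True)
for n in("wrist","top"):
    im,d,c=snap(n,"a_%s.png"%n); P,u,v=pts(d,c)
    m=(abs(P[:,0]-600)<70)&(abs(P[:,1]+165)<70)&(P[:,2]>166)&(P[:,2]<178); Q=P[m]; cc=np.array([594.,-172.5])
    for _ in range(6):
        k=abs(np.hypot(*(Q[:,:2]-cc).T)-45)<6; cc,r=circ(Q[k])
    print(n,"rim",cc,r,k.sum())
E
```

```text
t 7.625 pos [ 535.58 -125.65  216.77] F [ 1.14 -0.24 -1.44] sd [0.64 0.11 0.24] Fpailx 1.04170744670235 M [-0.16 -0.08  0.03] yaw -38.91100485572144 grip 14.018768969363274 3.0009591579437256
wrist rim [ 593.97 -171.71] 44.41909745121544 6246
top rim [0. 0.] 0.0 0
```

```bash
cat > arc.py <<'E'
import numpy as np,sys
cx,cz,ox,oz,a1,a2,n=map(float,sys.argv[1:8])
th=np.radians(-38.9);X=np.array([np.cos(th),np.sin(th)]);a0=np.arctan2(25,86)
for a in np.linspace(a1,a2,int(n)):
    h=90*(np.cos(a0)-np.cos(a))+ox; z=90*(np.sin(a)-np.sin(a0))+oz
    r=np.r_[X*(h-cx),z-cz]/200
    print("[[%.4f, %.4f, %.4f], 0],"%tuple(r),end=" ")
print("\ncum",h,z)
E
python3 arc.py 10.33 26.6 -0.77 1.5 0.64 0.92 8
```

```text
[[0.0122, -0.0098, 0.0176], 0], [[0.0208, -0.0168, 0.0318], 0], [[0.0298, -0.0241, 0.0456], 0], [[0.0393, -0.0317, 0.0589], 0], [[0.0491, -0.0396, 0.0717], 0], [[0.0593, -0.0479, 0.0840], 0], [[0.0700, -0.0565, 0.0957], 0], [[0.0809, -0.0653, 0.1069], 0], 
cum 31.128661472712583 47.981333137393804
```

Call:
play_rows:
  targets:
    - [[0.0122,-0.0098,0.0176],0]
    - [[0.0208,-0.0168,0.0318],0]
    - [[0.0298,-0.0241,0.0456],0]
    - [[0.0393,-0.0317,0.0589],0]
    - [[0.0491,-0.0396,0.0717],0]
    - [[0.0593,-0.0479,0.084],0]
    - [[0.07,-0.0565,0.0957],0]
    - [[0.0809,-0.0653,0.1069],0]
    - [[0.0809,-0.0653,0.1069],0]

```text
time: 8.9
position: [551.7, -138.6, 238.3]
tool_rot: [0.0, 0.902, 0.431, 0.0]
contact_force: [-1.9, 2.4, 2.4]
grip_width: 0.16
finger_force: 3.0
```

```bash
python3 st.py 5; python3 arc.py 31.13 47.98 -0.77 1.5 0.95 1.23 8
```

```text
t 9.1 pos [ 551.47 -138.38  238.1 ] F [-1.93  1.71  2.45] sd [0.33 0.62 0.17] Fpailx -2.5793272714107194 M [0.34 0.54 0.01] yaw -38.89584174195995 grip 13.726081916904128 2.999547701328993
[[0.0084, -0.0068, 0.0080], 0], [[0.0200, -0.0161, 0.0182], 0], [[0.0319, -0.0257, 0.0278], 0], [[0.0440, -0.0355, 0.0367], 0], [[0.0564, -0.0455, 0.0451], 0], [[0.0691, -0.0558, 0.0527], 0], [[0.0820, -0.0662, 0.0598], 0], [[0.0951, -0.0767, 0.0661], 0], 
cum 55.571080129418995 61.201179507973634
```

```bash
python3 arc.py 31.13 47.98 0.13 3.3 0.92 1.1 6
```

```text
[[0.0035, -0.0028, 0.0090], 0], [[0.0137, -0.0110, 0.0186], 0], [[0.0241, -0.0194, 0.0277], 0], [[0.0348, -0.0281, 0.0363], 0], [[0.0457, -0.0369, 0.0444], 0], [[0.0568, -0.0458, 0.0520], 0], 
cum 45.72882464232227 58.38584973965004
```

Call:
play_rows:
  targets:
    - [[0.0035,-0.0028,0.009],0]
    - [[0.0137,-0.011,0.0186],0]
    - [[0.0241,-0.0194,0.0277],0]
    - [[0.0348,-0.0281,0.0363],0]
    - [[0.0457,-0.0369,0.0444],0]
    - [[0.0568,-0.0458,0.052],0]
    - [[0.0568,-0.0458,0.052],0]

```text
time: 10.02
position: [563.1, -147.8, 248.6]
tool_rot: [0.0, 0.902, 0.431, 0.0]
contact_force: [0.2, 0.7, -0.8]
grip_width: 0.159
finger_force: 3.0
```

```bash
python3 st.py 5;  python3 arc.py 45.73 58.39 0.13 3.3 1.14 1.34 6; python3 arc.py 45.73 58.39 0.5 4 1.14 1.34 6
```

```text
t 10.225 pos [ 562.93 -147.72  248.56] F [ 0.29 -0.22 -1.03] sd [0.42 0.64 0.42] Fpailx 0.3605247406356134 M [-0.17 -0.04  0.01] yaw -38.90507129550142 grip 13.89118267056572 2.9988443478941917
[[0.0126, -0.0102, 0.0078], 0], [[0.0254, -0.0205, 0.0150], 0], [[0.0385, -0.0311, 0.0215], 0], [[0.0517, -0.0418, 0.0274], 0], [[0.0652, -0.0526, 0.0325], 0], [[0.0787, -0.0635, 0.0370], 0], 
cum 65.96472286786287 65.7907960866996
[[0.0140, -0.0113, 0.0113], 0], [[0.0269, -0.0217, 0.0185], 0], [[0.0399, -0.0322, 0.0250], 0], [[0.0532, -0.0429, 0.0309], 0], [[0.0666, -0.0537, 0.0360], 0], [[0.0802, -0.0647, 0.0405], 0], 
cum 66.33472286786288 66.4907960866996
```

Call:
play_rows:
  targets:
    - [[0.0126,-0.0102,0.0065],0]
    - [[0.0254,-0.0205,0.0137],0]
    - [[0.0385,-0.0311,0.0202],0]
    - [[0.0517,-0.0418,0.0261],0]
    - [[0.0652,-0.0526,0.0312],0]
    - [[0.0787,-0.0635,0.0357],0]
    - [[0.0787,-0.0635,0.0357],0]

```text
time: 11.15
position: [578.7, -160.5, 255.5]
tool_rot: [0.0, 0.902, 0.431, -0.0]
contact_force: [0.2, 0.3, -2.1]
grip_width: 0.159
finger_force: 3.0
```

```bash
python3 st.py 5;  python3 arc.py 65.96 65.53 0.13 3.04 1.37 1.57 6; python3 - <<'E'
from h import *
np.set_printoptions(precision=2,suppress=True)
for n in("wrist","scene"):
    im,d,c=snap(n,"b_%s.png"%n); P,u,v=pts(d,c)
    m=(abs(P[:,0]-600)<70)&(abs(P[:,1]+165)<70)&(P[:,2]>166)&(P[:,2]<178); Q=P[m]; cc=np.array([594.,-172.5])
    for _ in range(6):
        k=abs(np.hypot(*(Q[:,:2]-cc).T)-45)<6; cc,r=circ(Q[k])
    print(n,"rim",cc,r,k.sum())
E
```

```text
t 11.35 pos [ 578.56 -160.31  255.5 ] F [ 0.41 -0.36 -2.22] sd [0.32 0.38 0.41] Fpailx 0.5431147285433425 M [-0.09  0.06  0.  ] yaw -38.89830220905587 grip 14.104616531832358 2.998391278088093
[[0.0103, -0.0083, 0.0029], 0], [[0.0241, -0.0194, 0.0061], 0], [[0.0379, -0.0306, 0.0087], 0], [[0.0519, -0.0418, 0.0105], 0], [[0.0658, -0.0531, 0.0116], 0], [[0.0799, -0.0644, 0.0119], 0], 
cum 86.48080616665824 67.91715879798598
wrist rim [ 592.63 -171.15] 44.18466398328023 3775
scene rim [ 590.5  -173.38] 44.99100807669915 325
```

```bash
python3 arc.py 65.96 65.53 -0.4 2.2 1.36 1.56 7
```

```text
[[0.0048, -0.0039, -0.0022], 0], [[0.0162, -0.0131, 0.0007], 0], [[0.0278, -0.0224, 0.0031], 0], [[0.0393, -0.0317, 0.0050], 0], [[0.0510, -0.0411, 0.0064], 0], [[0.0626, -0.0505, 0.0073], 0], [[0.0743, -0.0599, 0.0077], 0], 
cum 85.05082503538016 67.07194215481783
```

Call:
play_rows:
  targets:
    - [[0.0048,-0.0039,-0.0022],0]
    - [[0.0162,-0.0131,0.0007],0]
    - [[0.0278,-0.0224,0.0031],0]
    - [[0.0393,-0.0317,0.005],0]
    - [[0.051,-0.0411,0.0064],0]
    - [[0.0626,-0.0505,0.0073],0]
    - [[0.0743,-0.0599,0.0077],0]
    - [[0.0743,-0.0599,0.0077],0]

```text
time: 12.5
position: [593.8, -172.5, 257.2]
tool_rot: [0.0, 0.902, 0.431, 0.0]
contact_force: [0.3, 0.4, 2.8]
grip_width: 0.161
finger_force: 3.0
```

```bash
python3 st.py 4; python3 - <<'E'
from h import *
np.set_printoptions(precision=2,suppress=True)
im,d,c=snap("scene"); P,u,v=pts(d,c)
m=(abs(P[:,0]-600)<70)&(abs(P[:,1]+165)<70)&(P[:,2]>166)&(P[:,2]<178); Q=P[m]; cc=np.array([594.,-172.5])
for _ in range(6):
        k=abs(np.hypot(*(Q[:,:2]-cc).T)-45)<6; cc,r=circ(Q[k])
print("rim",cc,r,k.sum(),np.percentile(Q[k],[2,50,98],axis=0))
cv2.imwrite("pics/c.png",cv2.resize(im[130:330,260:460,::-1],(600,600)))
E
```

```text
t 12.65 pos [ 593.65 -172.38  257.19] F [ 0.38 -0.55  3.07] sd [0.11 0.7  0.15] Fpailx 0.6401605971564717 M [-0.13  0.08  0.02] yaw -38.902431902726214 grip 13.849073220463351 2.9986223950982094
rim [ 590.7  -173.16] 44.85569045536738 315 [[ 545.28 -218.23  166.08]
 [ 597.18 -166.74  170.72]
 [ 636.24 -127.48  174.57]]
```

View pics/c.png

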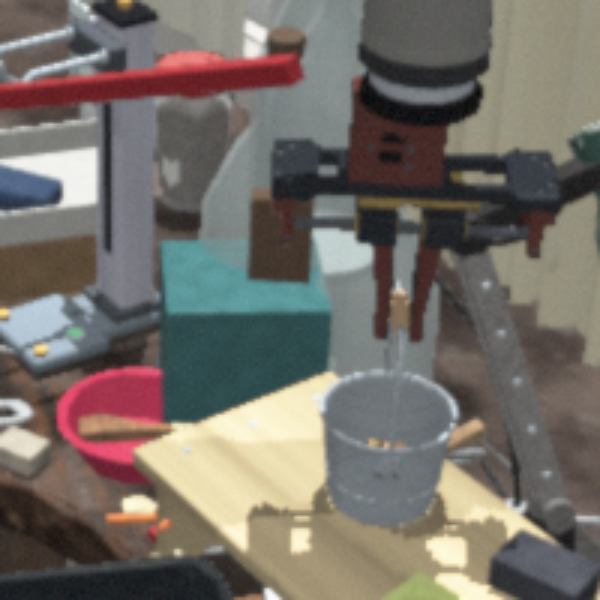

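Call:
play_rows:
  targets:
    - [[0,0,0.004],0]
    - [[0,0,0.005],0]
    - [[0,0,0.005],0]
    - [[0,0,0.005],0]
  squeeze: 40

```text
time: 13.25
position: [593.1, -172.1, 257.6]
tool_rot: [-0.0, 0.902, 0.431, -0.0]
contact_force: [0.1, 0.1, -3.6]
grip_width: 0.151
finger_force: 40.0
```

```bash
python3 st.py 3
```

```text
t 13.35 pos [ 593.13 -172.1   257.73] F [-0.26 -0.   -3.75] sd [0.33 0.52 0.32] Fpailx -0.20023021739317703 M [-0.09  0.13 -0.02] yaw -38.89909671526189 grip 13.50344658322649 39.99686658382416
```

Call:
play_rows:
  targets:
    - [[0,0,0.004],0]
    - [[0,0,0.009],0]
    - [[0,0,0.015],0]
    - [[0,0,0.023],0]
    - [[0,0,0.033],0]
    - [[0,0,0.045],0]
    - [[0,0,0.06],0]
    - [[0,0,0.075],0]
    - [[0,0,0.085],0]
    - [[0,0,0.09],0]

```text
time: 14.65
position: [593.5, -172.3, 276.3]
tool_rot: [0.0, 0.902, 0.431, 0.0]
contact_force: [-0.5, -0.1, -3.6]
grip_width: 0.148
finger_force: 40.0
```

```bash
python3 st.py 5
```

```text
t 14.85 pos [ 593.44 -172.24  276.2 ] F [-0.21  0.03 -3.22] sd [0.35 0.5  0.59] Fpailx -0.181254568919468 M [-0.05  0.11 -0.03] yaw -38.90141164175551 grip 13.116176907562524 39.996821880340576
```

Call:
play_rows:
  targets:
    - [[-0.01,0.01,0.02],0.001]
    - [[-0.03,0.04,0.06],0.004]
    - [[-0.06,0.08,0.11],0.008]
    - [[-0.09,0.13,0.16],0.012]
    - [[-0.13,0.19,0.2],0.016]
    - [[-0.17,0.25,0.24],0.02]
    - [[-0.21,0.31,0.26],0.024]
    - [[-0.25,0.36,0.27],0.028]
    - [[-0.28,0.4,0.27],0.031]
    - [[-0.3,0.43,0.27],0.033]

```text
time: 16.15
position: [532.9, -85.7, 329.9]
tool_rot: [-0.0, 0.852, 0.523, -0.0]
contact_force: [-1.1, -0.7, -2.8]
grip_width: 0.144
finger_force: 40.0
```

Call:
play_rows:
  targets:
    - [[-0.02,0.04,0],0.002]
    - [[-0.045,0.09,0],0.006]
    - [[-0.07,0.15,0],0.01]
    - [[-0.1,0.22,0],0.015]
    - [[-0.13,0.29,0],0.02]
    - [[-0.155,0.36,0],0.025]
    - [[-0.175,0.43,0],0.03]
    - [[-0.19,0.5,0],0.034]
    - [[-0.205,0.57,0],0.038]
    - [[-0.22,0.64,0],0.042]

```text
time: 17.4
position: [489.3, 42.7, 330.1]
tool_rot: [0.0, 0.776, 0.631, 0.0]
contact_force: [0.4, 0.4, -3.1]
grip_width: 0.147
finger_force: 40.0
```

Call:
play_rows:
  targets:
    - [[-0.015,0.07,0],0.004]
    - [[-0.03,0.14,0],0.008]
    - [[-0.045,0.21,0],0.012]
    - [[-0.06,0.29,0],0.016]
    - [[-0.075,0.37,0],0.02]
    - [[-0.085,0.45,0],0.023]
    - [[-0.09,0.53,0],0.025]
    - [[-0.095,0.61,0],0.027]
    - [[-0.1,0.68,0],0.028]
    - [[-0.1,0.74,0],0.0285]

```text
time: 18.65
position: [469.4, 190.7, 330.1]
tool_rot: [0.0, 0.717, 0.697, -0.0]
contact_force: [-0.1, 0.1, -3.5]
grip_width: 0.15
finger_force: 40.0
```

Call:
play_rows:
  targets:
    - [[0,0.06,0],0.001]
    - [[0,0.115,0],0.001]
    - [[0,0.165,0],0.001]
    - [[0,0.21,0],0.001]
    - [[0,0.24,0],0.001]
    - [[0,0.26,0],0.001]
    - [[0,0.27,0],0.001]
    - [[0,0.27,0],0.001]
    - [[0,0.27,0],0.001]
    - [[0,0.27,0],0.001]

```text
time: 19.9
position: [469.5, 243.5, 330.1]
tool_rot: [0.0, 0.715, 0.699, 0.0]
contact_force: [-0.9, 0.1, -3.0]
grip_width: 0.148
finger_force: 40.0
```

```bash
python3 st.py 4; cat > wire.py <<'E'
from h import *
np.set_printoptions(precision=1,suppress=True,linewidth=150)
s=robot.read_state(); p=s["position"]; im,d,c=snap("wrist","w3.png"); P,u,v=pts(d,c)
# points near top wire, between 10 and 45 mm in y from tcp
for lo,hi in((15,20),(20,25),(25,30),(30,35),(-30,-20)):
    m=(abs(P[:,0]-p[0])<15)&(P[:,1]-p[1]>lo)&(P[:,1]-p[1]<hi)&(abs(P[:,2]-p[2]+5)<14)
    if m.sum(): print(lo,hi,m.sum(),P[m].mean(0)-p,"z95",np.percentile(P[m][:,2],90)-p[2])
print(p)
E
python3 wire.py
```

```text
t 20.05 pos [469.46 243.6  330.15] F [-0.54  0.21 -2.95] sd [0.31 0.57 0.19] Fpailx -0.5525269394483687 M [-0.07  0.08  0.  ] yaw -1.2893116461860465 grip 13.086137837723202 39.99684512615204
15 20 473 [ 0.8 16.9 -2.2] z95 0.9413467264292876
20 25 146 [ 0.8 22.5 -3.3] z95 -2.4921267845115267
25 30 152 [ 0.9 27.5 -3.2] z95 -2.3977170088226103
30 35 156 [ 1.  32.5 -3.2] z95 -2.3306337447595524
[469.5 243.7 330.2]
```

```bash
python3 hook.py; python3 - <<'E'
from h import *
s=robot.read_state(); p=s["position"]; im,d,c=snap("wrist","w4.png"); P,u,v=pts(d,c)
m=(abs(P[:,0]-p[0])<12)&(P[:,1]-p[1]>8)&(P[:,1]-p[1]<60)&(abs(P[:,2]-p[2]+3)<10)
y=P[m][:,1]-p[1]; x=P[m][:,0]-p[0]; z=P[m][:,2]-p[2]
for a in np.arange(8,50,2):
    k=(y>=a)&(y<a+2)
    if k.sum(): print(a,k.sum(),"w %.1f x %.1f ztop %.1f"%(np.ptp(x[k]),x[k].mean(),z[k].max()))
E
```

```text
[[ -0.  471.6]
 [ -0.2 311.6]
 [ -1.  470.6]]
13559
yaw -1.9872312250988768 y538 226.8560434659681 z 279.04685694419743 1993
(514 247) (517 246) (520 287) (523 287) (526 285) (529 281) (532 279) (535 277) (538 274) (541 273) (544 276) (547 278) (550 280) (553 280) (556 280) (559 280) 
yaw -1.7153215314258794 y538 280.02284832674104 z 279.1851883225338 2265
(514 247) (517 245) (520 294) (523 295) (526 292) (529 285) (532 281) (535 278) (538 275) (541 273) (544 274) (547 277) (550 279) (553 280) (556 280) (559 280) 
block [605.7 607.8]
8 322 w 16.9 x 1.5 ztop 7.0
10 691 w 24.0 x -0.7 ztop 7.0
12 228 w 18.6 x -0.5 ztop 6.6
14 207 w 12.3 x 0.6 ztop 2.6
16 315 w 11.2 x 0.8 ztop 2.3
18 56 w 3.6 x 0.7 ztop -2.0
20 61 w 3.6 x 0.8 ztop -1.8
22 59 w 3.6 x 0.9 ztop -1.9
24 57 w 3.6 x 0.8 ztop -1.8
26 60 w 3.6 x 0.8 ztop -2.0
28 64 w 3.6 x 1.0 ztop -1.8
30 63 w 3.5 x 1.0 ztop -1.6
32 59 w 3.5 x 1.0 ztop -1.0
34 66 w 3.5 x 1.2 ztop -1.3
36 68 w 3.5 x 1.1 ztop -1.9
38 69 w 3.5 x 1.1 ztop -3.1
40 70 w 3.6 x 1.2 ztop -4.2
42 67 w 3.6 x 1.2 ztop -5.2
44 78 w 3.6 x 1.3 ztop -6.9
46 38 w 3.6 x 1.3 ztop -9.6
```

View pics/w3.png

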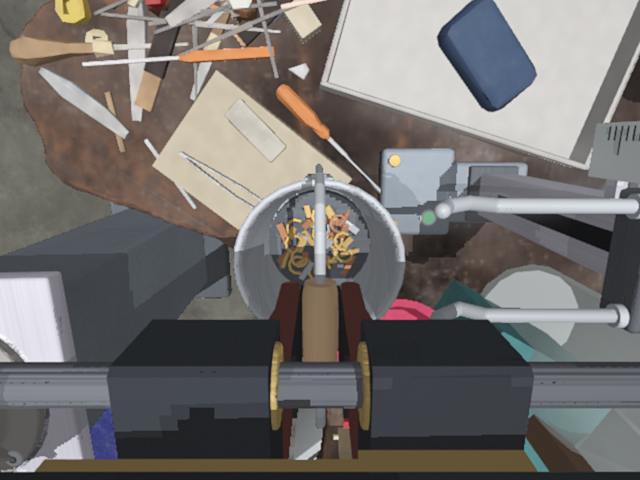

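Call:
play_rows:
  targets:
    - [[0.01,0.01,0],0]
    - [[0.03,0.025,0],-0.0014]
    - [[0.06,0.04,0],-0.0014]
    - [[0.1,0.047,0],-0.0014]
    - [[0.15,0.047,0],-0.0014]
    - [[0.2,0.047,0],-0.0014]
    - [[0.25,0.047,0],-0.0014]
    - [[0.3,0.047,0],-0.0014]
    - [[0.335,0.047,0],-0.0014]
    - [[0.353,0.047,0],-0.0014]

```text
time: 21.5
position: [540.5, 253.1, 330.0]
tool_rot: [0.0, 0.718, 0.696, -0.0]
contact_force: [-0.7, 0.4, -1.7]
grip_width: 0.152
finger_force: 40.0
```

Call:
play_rows:
  targets:
    - [[0,0,-0.02],0]
    - [[0,0,-0.06],0]
    - [[0,0,-0.1],0]
    - [[0,0,-0.14],0]
    - [[0,0,-0.17],0]
    - [[0,0,-0.19],0]
    - [[0,0,-0.2],0]
    - [[0,0,-0.2],0]
    - [[0,0,-0.2],0]

```text
time: 22.62
position: [540.2, 253.2, 290.4]
tool_rot: [0.0, 0.718, 0.696, 0.0]
contact_force: [0.2, -0.4, -3.5]
grip_width: 0.151
finger_force: 40.0
```

```bash
python3 st.py 5; python3 - <<'E'
from h import *
im,d,c=snap("wrist","w5.png")
a,_,_=snap("scene"); cv2.imwrite("pics/d.png",np.hstack([cv2.resize(im[120:420,140:640,::-1],(400,300)),cv2.resize(a[90:270,180:420,::-1],(400,300))]))
E
```

```text
t 22.825 pos [540.12 253.21 290.34] F [ 0.06  0.06 -3.37] sd [0.21 0.45 0.33] Fpailx 0.013657188973607062 M [-0.07  0.06  0.01] yaw -1.7878779099922388 grip 12.920634968463716 39.99673247337341
```

View pics/d.png

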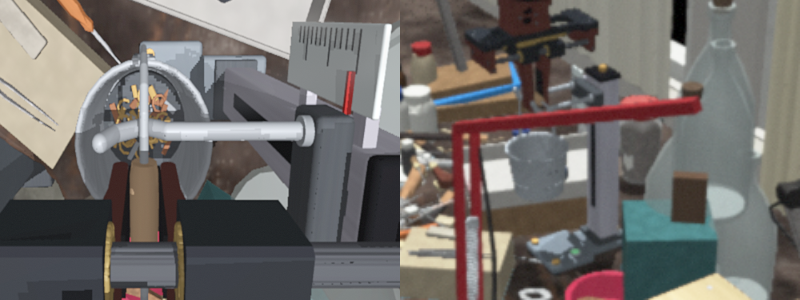

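Call:
play_rows:
  targets:
    - [[0,0,-0.015],0]
    - [[0,0,-0.03],0]
    - [[0,0,-0.04],0]
    - [[0,0,-0.047],0]
    - [[0,0,-0.054],0]
    - [[0,0,-0.061],0]
    - [[0,0,-0.068],0]
    - [[0,0,-0.076],0]
    - [[0,0,-0.084],0]
    - [[0,0,-0.092],0]

```text
time: 24.22
position: [540.1, 253.2, 271.7]
tool_rot: [0.0, 0.718, 0.696, 0.0]
contact_force: [0.3, -1.0, -2.5]
grip_width: 0.151
finger_force: 40.0
```

```bash
python3 st.py 5
```

```text
t 24.425 pos [540.1  253.17 271.68] F [ 0.06 -0.33 -1.86] sd [0.41 0.5  0.62] Fpailx 0.24958214886316266 M [-0.1  -0.02 -0.02] yaw -1.785587299993229 grip 12.985938756126137 39.997122287750244
```

Call:
play_rows:
  targets:
    - [[0,0,-0.006],0]
    - [[0,0,-0.012],0]
    - [[0,0,-0.018],0]
    - [[0,0,-0.024],0]
    - [[0,0,-0.03],0]
    - [[0,0,-0.036],0]
    - [[0,0,-0.041],0]
    - [[0,0,-0.046],0]
    - [[0,0,-0.05],0]
    - [[0,0,-0.05],0]

```text
time: 25.72
position: [540.1, 253.2, 261.7]
tool_rot: [0.0, 0.718, 0.696, 0.0]
contact_force: [0.8, 0.5, -0.4]
grip_width: 0.153
finger_force: 40.0
```

```bash
python3 st.py 8; cat > hk2.py <<'E'
from h import *
from scipy.spatial.transform import Rotation as R
np.set_printoptions(precision=1,suppress=True,linewidth=150)
s=robot.read_state();p=s["position"];im,d,c=snap("wrist","w6.png"); P,u,v=pts(d,c)
m=(P[:,0]>550)&(P[:,0]<600)&(P[:,1]>272)&(P[:,1]<288)&(P[:,2]>220)&(P[:,2]<290)
print("prong top z",np.percentile(P[m][:,2],[50,90]),m.sum())
m=(abs(P[:,0]-p[0])<10)&(P[:,1]-p[1]>19)&(P[:,1]-p[1]<36)&(abs(P[:,2]-p[2]+5)<14)
print("wire top",np.percentile(P[m],[10,50,90],axis=0))
E
python3 hk2.py
```

```text
t 26.075 pos [540.08 253.18 261.77] F [ 0.78  0.04 -0.15] sd [0.47 0.56 0.49] Fpailx 0.5841774570188185 M [-0.06 -0.13  0.  ] yaw -1.7851374633341965 grip 12.998703488299636 39.99753534793854
prong top z [261.1 262.1] 2897
wire top [[532.3 276.5 255.8]
 [540.7 280.6 258.4]
 [547.5 284.5 261.2]]
```

Call:
play_rows:
  targets:
    - [[-0.0005,0,-0.003],0]
    - [[-0.001,0,-0.006],0]
    - [[-0.001,0,-0.006],0]
    - [[-0.001,0,-0.006],0]

```text
time: 26.68
position: [540.0, 253.2, 260.6]
tool_rot: [0.0, 0.718, 0.696, 0.0]
contact_force: [2.0, 0.0, -0.2]
grip_width: 0.147
finger_force: 40.0
```

```bash
python3 st.py 14; python3 hk2.py
```

```text
t 27.325 pos [539.96 253.18 260.6 ] F [ 2.33  0.39 -0.13] sd [0.68 0.34 0.34] Fpailx 1.5680365748519856 M [-0.02 -0.46  0.02] yaw -1.7876371756135814 grip 12.903516424370235 39.997522830963135
prong top z [259.9 260.9] 2892
wire top [[532.2 276.6 254.6]
 [540.5 280.6 257.3]
 [547.4 284.5 260.1]]
```

Call:
play_rows:
  targets:
    - [[0.002,0,0],0]
    - [[0.0035,0,0],0]
    - [[0.0035,0,0],0]
  squeeze: 20

```text
time: 27.8
position: [540.1, 253.2, 260.3]
tool_rot: [-0.0, 0.718, 0.696, -0.0]
contact_force: [1.0, 0.3, -0.5]
grip_width: 0.152
finger_force: 20.0
```

```bash
python3 st.py 12; python3 hk2.py
```

```text
t 28.35 pos [540.28 253.16 260.4 ] F [ 0.27 -0.14 -0.4 ] sd [0.68 0.53 0.51] Fpailx 0.29658504612525805 M [-0.04 -0.01  0.  ] yaw -1.778986602708681 grip 13.487115130130025 19.99779850244522
prong top z [260. 261.] 2903
wire top [[532.7 276.5 254.6]
 [541.  280.6 257.2]
 [547.9 284.5 260. ]]
```

Call:
play_rows:
  targets:
    - [[0,0,-0.003],0]
    - [[0,0,-0.006],0]
    - [[0,0,-0.008],0]
    - [[0,0,-0.008],0]
    - [[0,0,-0.008],0]
  squeeze: 8

```text
time: 29.08
position: [540.5, 253.2, 258.9]
tool_rot: [-0.0, 0.718, 0.696, -0.0]
contact_force: [-0.3, -0.3, -0.4]
grip_width: 0.155
finger_force: 8.0
```

```bash
python3 st.py 12; python3 hk2.py
```

```text
t 29.625 pos [540.48 253.15 258.91] F [-0.09  0.08 -0.25] sd [0.6  0.4  0.38] Fpailx -0.1191815601722887 M [-0.08  0.16  0.01] yaw -1.7877405053624045 grip 13.406490887507594 7.998208701610565
prong top z [258.6 259.6] 2881
wire top [[532.9 276.5 253.2]
 [541.1 280.6 255.7]
 [547.9 284.5 258.3]]
```

Call:
play_rows:
  targets:
    - [[0,0,-0.002],0]
    - [[0,0,-0.004],0]
    - [[0,0,-0.005],0]
    - [[0,0,-0.005],0]
    - [[0,0,-0.005],0]
  squeeze: 3

```text
time: 30.35
position: [540.5, 253.2, 257.9]
tool_rot: [-0.0, 0.718, 0.696, -0.0]
contact_force: [-1.8, -0.5, 0.2]
grip_width: 0.16
finger_force: 3.0
```

```bash
python3 st.py 14; python3 hk2.py
```

```text
t 31.0 pos [540.5  253.16 257.91] F [-0.69 -0.24  0.2 ] sd [0.77 0.48 0.43] Fpailx -0.3880649203907008 M [-0.12  0.22  0.  ] yaw -1.783881214728617 grip 14.04688834420245 2.9986881092190742
prong top z [257.5 258.6] 2880
wire top [[532.8 276.5 252.3]
 [541.1 280.6 254.7]
 [548.  284.6 257.4]]
```

Call:
play_rows:
  targets:
    - [[0,0,0],0]
    - [[0,0,0],0]
    - [[0,0,0],0]
    - [[0,0,0],0]
    - [[0,0,0],0]
    - [[0,0,0],0]
  gripper: -0.3

```text
time: 31.85
position: [540.5, 253.2, 257.9]
tool_rot: [-0.0, 0.718, 0.696, 0.0]
contact_force: [0.4, -0.3, 0.3]
grip_width: 0.352
finger_force: 0.0
```

```bash
python3 st.py 6; python3 hk2.py
```

```text
t 32.1 pos [540.52 253.17 257.93] F [ 0.02  0.25 -0.05] sd [0.63 0.56 0.34] Fpailx -0.14442491021581833 M [-0.08  0.06  0.  ] yaw -1.7845965568520312 grip 30.73582774080068 0.0
prong top z [258.9 260. ] 2966
wire top [[532.8 276.5 253.6]
 [541.2 280.5 256.1]
 [548.1 284.5 258.8]]
```

Call:
play_rows:
  targets:
    - [[0,0,0.02],0]
    - [[0,0,0.06],0]
    - [[0,0,0.12],0]
    - [[0,0,0.2],0]
    - [[0,0,0.3],0]
    - [[0,0,0.4],0]
    - [[0,0,0.5],0]
    - [[0,0,0.6],0]
    - [[0,0,0.6],0]

```text
time: 33.33
position: [541.4, 253.3, 380.3]
tool_rot: [0.0, 0.718, 0.696, 0.002]
contact_force: [0.3, -0.5, 0.2]
grip_width: 0.348
finger_force: 0.0
```

```bash
python3 st.py 2; python3 - <<'E'
from h import *
for i in range(3):
    im,d,c=snap("wrist","e.png"); P,u,v=pts(d,c)
    for lo,hi in((219,231),(274,286)):
        m=(P[:,0]>550)&(P[:,0]<595)&(P[:,1]>lo)&(P[:,1]<hi)&(P[:,2]>240)&(P[:,2]<290); print("prong z %.1f"%np.median(P[m][:,2]),m.sum(),end=" ")
    m=(P[:,2]>165)&(P[:,2]<185)&(abs(P[:,0]-541)<60)&(abs(P[:,1]-253)<60); Q=P[m]
    print("rim",np.median(Q,0),len(Q))
a,_,_=snap("scene"); cv2.imwrite("pics/f.png",np.hstack([cv2.resize(im[:,:,::-1],(400,300)),cv2.resize(a[90:270,180:420,::-1],(400,300))]))
E
```

```text
t 33.375 pos [541.11 253.26 379.62] F [ 0.22 -0.4  -0.37] sd [0.06 0.06 0.53] Fpailx 0.42320896211826686 M [-0.07  0.02 -0.02] yaw -1.7927586689035975 grip 30.52372474422591 0.0
prong z 258.9 510 prong z 259.0 801 rim [533.52429005 246.32821838 175.09952328] 2503
prong z 258.9 513 prong z 259.0 809 rim [534.13251072 246.62053531 175.11772455] 2517
prong z 258.9 512 prong z 259.0 815 rim [534.66525864 246.78207035 175.0974426 ] 2532
```

View pics/f.png

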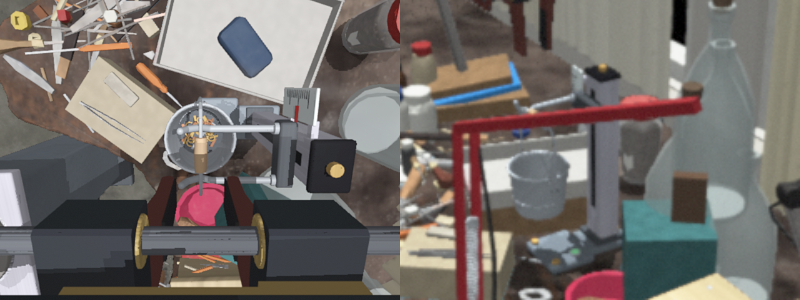

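Call:
play_rows:
  targets:
    - [[0,0,0.05],0]
    - [[0,0,0.1],0]
    - [[0,0,0.1],0]
    - [[0,0,0.1],0]
    - [[0,0,0.1],0]
    - [[0,0,0.1],0]
    - [[0,0,0.1],0]
    - [[0,0,0.1],0]
    - [[0,0,0.1],0]
    - [[0,0,0.1],0]

```text
time: 34.88
position: [540.5, 253.2, 397.9]
tool_rot: [0.0, 0.718, 0.696, 0.0]
contact_force: [0.0, 0.5, -0.1]
grip_width: 0.348
finger_force: 0.0
```

Call:
play_rows:
  targets:
    - [[0,0,0],0]
    - [[0,0,0],0]
    - [[0,0,0],0]
    - [[0,0,0],0]
    - [[0,0,0],0]
    - [[0,0,0],0]
    - [[0,0,0],0]
    - [[0,0,0],0]
    - [[0,0,0],0]
    - [[0,0,0],0]

```text
time: 36.12
position: [540.5, 253.2, 397.9]
tool_rot: [0.0, 0.718, 0.696, -0.0]
contact_force: [-0.0, -0.0, -0.4]
grip_width: 0.351
finger_force: 0.0
```

```bash
python3 - <<'E'
from h import *
for i in range(14):
    im,d,c=snap("wrist"); P,u,v=pts(d,c)
    m=(P[:,2]>165)&(P[:,2]<185)&(abs(P[:,0]-541)<60)&(abs(P[:,1]-253)<60); Q=P[m]
    print(np.round(np.median(Q,0),2),np.round(circ(Q)[0],1),len(Q))
print(robot.read_state()["time"])
E
```

```text
[535.11 246.01 175.21] [540.  252.6] 2268
[534.96 246.34 175.11] [540.  252.6] 2273
[535.25 246.23 175.12] [540.  252.6] 2259
[535.72 246.4  175.14] [540.  252.6] 2252
[535.26 246.14 175.1 ] [540.  252.6] 2261
[534.81 246.09 175.1 ] [540.1 252.6] 2270
[534.94 245.82 175.17] [540.  252.6] 2260
[535.29 246.23 175.16] [540.  252.6] 2257
[535.27 246.62 175.17] [540.  252.6] 2265
[535.26 246.22 175.1 ] [540.  252.6] 2271
[534.98 246.23 175.21] [540.  252.6] 2267
[535.25 246.34 175.13] [540.  252.6] 2273
[534.92 246.18 175.2 ] [540.  252.6] 2264
[535.29 246.31 175.12] [540.  252.6] 2271
36.825
```

The pail hangs still and centred under the seat, with the gripper clear, so I'm handing in.

```bash
python3 -c "
from bench import robot
print(robot.finish_job())"
```

```text
the job is handed in; nothing more can be done
None
```

The pail hangs by its bail from both prongs of the sprung hook, upright and still with the gripper clear, and the job was handed in at about 37 s; the camera fits leave open whether the pail shifted by up to about 2 mm while the bail was being raised.

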